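# Feel which donated canisters are empty and put them on display

## Robot

A 6-joint arm with a two-finger parallel gripper is mounted at the origin on the work surface. World frame = base frame: x ahead of the robot, y to its left, z up, the work surface at z = 0. Lengths are in mm, angles in degrees, forces in N, time in s.
With the tool pointing down it reaches from about 375 to 750 mm from the base axis. Payload 9 kg.
Tool frame: the origin (TCP) lies on the centre line of the jaws, within the pads' length; the fingertips stand 8 mm ahead of it and the grasp point (between the pads) lies 11 mm behind it (env.tip_reach is the distance from the TCP to the fingertips, in mm); z points along the fingers, y is the line along which they close (so a half turn about z gives the same grasp; the last joint's range is limited). The gripper opens to 85 mm and grips with 20 to 120 N. Pads are 22 mm wide; open, the fingers measure 114 mm over their backs; the gripper's body (76 mm by 85 mm) begins 54 mm behind the grasp point. The pads swing forward as they close: fully open they stand 13 mm farther back than shut.
Start: joints at [-89.536, 5.964, 5.575, 89.605, 0, 77.527], TCP at [134.339, -584.801, 213.431] pointing down, gripper open.
Joint ranges: [-171.21, 171.21], [-48.23, 106.86], [-62.78, 66.21], [-105.2, 120.99], [-86.42, 89.51], [-180, 180]. Speed limits (degrees/s): [127.2, 127.2, 147.25, 180, 180, 180].

## Interface

Orientations are given as a 3x3 rotation matrix whose columns are the frame's x, y, z axes.
In Python, from rig import env gives the robot as it stands. The module is installed in compiled form; this text tells all that it offers.
- The arm moves only by the tool jog_arm, never from a script. Its argument "rows" is a list of rows, each a list of 3 entries, a list of its own where there are three numbers: the shift along the tool's x, y, z in mm, then the turn, a rotation vector about the tool's x, y, z in rad, then the finger opening in mm, from 0 to 85.4. In form: [[[dx, dy, dz], [rx, ry, rz], grip], ...]. A call has 1 to 20 rows; each row shifts and turns the commanded pose from where the row before left it, along the tool's axes as they then stand; what a row does not reach is not made up. A row lasts 1/8 s, in which the tool goes at most 62.5 mm and 10.7 degrees, less where a joint would pass 70% of its speed; a pose out of reach is approached as far as the arm can. A call with a gripper value outside its range is refused whole. The fingers move at their own pace and stop on an object; the grip force is fixed at half the most. Time passes only in rows, so rows that do not move let the fingers close. It gives the time, the measured TCP pose, the force, the opening and the grip force at its end, in the units of the state.
- env.get_obs(): the state, without advancing time (a new reading comes with each control period).
- env.snapshot(name): name is "side" or "top" or "wrist"; returns a dict with "frame" (420x560x3 uint8, red, green, blue), "depth" (420x560 float32, mm along the optical axis (not along the pixel's ray), 0 where there is no reading), "fx", "fy", "cx", "cy" (pixels), "xyz" and "rotation" of the camera in the world. Camera axes: x right, y down, z forward; pixel columns grow to the right and rows downward; lengths in mm; the calibration is good to about 2 mm. A picture is of the moment at which its call begins.
- env.job_done(): hands the job in; it is judged then, once.
Trained networks look in a picture, given as the dict that the camera call returned (one of the last four; its "shot" number tells which), for a name from the list of things; names that differ only in an ending like _2 or _b are one class to them, and where a whole thing is asked for, a point or a joint stands for the part that bears it (a point fixed in the world has none). Each returns a list of dicts, best first, with "score" (0 to 1); they miss things now and then, are a little off and sometimes report something else, mostly with a low value. They report only what shows in the picture. A call takes as long as a camera call. They do not tell look-alikes from the thing itself.
- env.find_in(label, picture): "bbox" ([centre column, centre row, width, height] in pixels, round what is visible of it).
- env.masks_of(label, picture): "region" (420x560 bool, what is visible of it) and "bbox" ([centre column, centre row, width, height] in pixels, round what is visible of it).
The state is a dict: "time_s": time; "qpos": joint angles; "joint_velocities": joint speeds; "joint_torque": joint torques, N m; "eef_pos": TCP position; "tcp_rot": TCP orientation; "contact_force": force on the tool from outside, world axes, zero at the start; "moment": the same for the moment, N m; "width": finger opening in mm; "finger_force": force on a finger pad.
Only numpy, scipy, OpenCV 4.12 (cv2) and the standard library are available. Lean on these libraries where they do the work, as an engineer would, in place of code of your own. Each camera call takes 0.05 s, during which the arm holds its last target. There are 200 camera calls.

## Task

Three closed canisters have come in as donations and one or two of them still have something heavy inside: lift each to feel its weight. Stand the empty ones on the sliding display tray and the heavy ones in the grey crate, upright and set down rather than dropped, then push the tray fully home against its stop. Leave the mug, the wooden spoon and the rice cooker alone.

Things in the scene. Friction and masses are not known exactly. Their poses are not given: they have to be found in the camera images.
- tin_a: one of three closed steel canisters that look alike: 71 mm across, 94 mm tall to the lid's top; black cylindrical knob on the lid's centre, 24 mm across, from 99 to 128 mm above the underside, on a 14 mm neck. The lid stays on. Origin: centre of the underside, z up. Empty 0.15 to 0.22 kg, with something inside 0.45 to 0.70 kg; which one or two are full is unseen and changes from start to start
- tin_b: one of three closed steel canisters that look alike: 71 mm across, 94 mm tall to the lid's top; black cylindrical knob on the lid's centre, 24 mm across, from 99 to 128 mm above the underside, on a 14 mm neck. The lid stays on. Origin: centre of the underside, z up. Empty 0.15 to 0.22 kg, with something inside 0.45 to 0.70 kg; which one or two are full is unseen and changes from start to start
- tin_c: one of three closed steel canisters that look alike: 71 mm across, 94 mm tall to the lid's top; black cylindrical knob on the lid's centre, 24 mm across, from 99 to 128 mm above the underside, on a 14 mm neck. The lid stays on. Origin: centre of the underside, z up. Empty 0.15 to 0.22 kg, with something inside 0.45 to 0.70 kg; which one or two are full is unseen and changes from start to start
- rack: the fixed runners of the sliding tray: white base 330 x 214 mm, 8 mm thick, between aluminium side rails (234 mm over all, 24 mm high), with a 40 mm high back stop at its far (+x) end. Origin: on the table under the tray's centre when the tray is fully home; x away from the robot. It may stand left or right
- tray (a joint): how far the plywood tray is pulled out of the runners towards the robot (-x of the rack), in m: 0 fully home against the stop, at most 0.12; it starts 0.06 to 0.10 out. It slides with 1 to 3 N and stays where it is left
- tray_in (a point): centre of the tray's inner floor, moving with it (18 mm above the table). The tray is 200 x 200 mm outside with a rim 14 mm above its floor (6 mm thick, 12 mm at the front): free floor from x = -0.088 to 0.094 and y = -0.094 to 0.094 m about this point
- tray_tab (a point): top centre of the upright steel tab at the middle of the tray's front (-x) edge, for pushing or pulling the tray: 12 mm thick (x), 40 mm wide (y), its top 70 mm above the tray's floor; moves with the tray
- crate: fixed grey plastic open crate, 220 (x) x 180 (y) x 60 mm high, walls and floor 5 mm. Origin: centre of its underside. It stands on the other side from the tray
- crate_in (a point): centre of the crate's inner floor (5 mm above the table); inner floor 210 (x) x 170 (y) mm
- mug: bystander: white mug 80 mm across, 90 mm high, origin under its centre
- spoon: bystander: wooden spoon, 200 mm long, lying on the table, its length along its own x
- cooker: bystander: white rice cooker, 210 mm across, 190 mm high, fixed; origin under its centre
Mind the look-alikes: they are no part of the job. What is shaped like the tin_c but blue or red is not meant.

How it is judged (in metres and radians):
At the end, for the whole second after the job is handed in: Every empty canister stands upright on the tray's floor and every heavy one on the crate's floor (within 0.1 rad of upright, underside within 6 mm of that floor, its centre inside the floor's outline, borne by it), all at rest, and the tray is home to within 6 mm (value of joint tray below 0.006 m and linear speed of each of tin_a, tin_b, tin_c below 0.03 m/s and angle between each of tin_a, tin_b, tin_c's own z axis and vertical below 0.1 rad and ((x of tin_a in the frame of tray_in between -0.09 and 0.09 m and y of tin_a in the frame of tray_in between -0.09 and 0.09 m and z of tin_a in the frame of tray_in between -0.006 and 0.006 m and contact force between tin_a and rack between 0.5 and 3.2 N) or (x of tin_a in the frame of crate_in between -0.1 and 0.1 m and y of tin_a in the frame of crate_in between -0.08 and 0.08 m and z of tin_a in the frame of crate_in between -0.006 and 0.006 m and contact force between tin_a and crate above 3.2 N)) and ((x of tin_b in the frame of tray_in between -0.09 and 0.09 m and y of tin_b in the frame of tray_in between -0.09 and 0.09 m and z of tin_b in the frame of tray_in between -0.006 and 0.006 m and contact force between tin_b and rack between 0.5 and 3.2 N) or (x of tin_b in the frame of crate_in between -0.1 and 0.1 m and y of tin_b in the frame of crate_in between -0.08 and 0.08 m and z of tin_b in the frame of crate_in between -0.006 and 0.006 m and contact force between tin_b and crate above 3.2 N)) and ((x of tin_c in the frame of tray_in between -0.09 and 0.09 m and y of tin_c in the frame of tray_in between -0.09 and 0.09 m and z of tin_c in the frame of tray_in between -0.006 and 0.006 m and contact force between tin_c and rack between 0.5 and 3.2 N) or (x of tin_c in the frame of crate_in between -0.1 and 0.1 m and y of tin_c in the frame of crate_in between -0.08 and 0.08 m and z of tin_c in the frame of crate_in between -0.006 and 0.006 m and contact force between tin_c and crate above 3.2 N))); the robot touches nothing.
It fails at once if a canister is tipped over (more than 0.7 rad) (angle between any of tin_a, tin_b, tin_c's own z axis and vertical above 0.7 rad).
It fails at once if a canister is dropped: it falls or flies out of the fingers at over 0.6 m/s (a fall of about 20 mm) ((linear speed of tin_a above 0.6 m/s and contact force between the fingers and tin_a below 0.05 N) or (linear speed of tin_b above 0.6 m/s and contact force between the fingers and tin_b below 0.05 N) or (linear speed of tin_c above 0.6 m/s and contact force between the fingers and tin_c below 0.05 N)).
It fails at once if the mug or the spoon is shifted by more than 40 mm, or the rice cooker is bumped (distance of any of mug, spoon from where it was at the start of the episode above 0.04 m or contact force between any of the arm, the fingers and cooker above 5 N).
It also fails if it takes over 72 s, if anything falls off the work surface, if the arm or the gripper's body presses on something with over 40 N, if the wrist force passes 120 N, or if a joint passes its speed limit or range.

## Working session

There is one attempt and no reset: what is moved stays moved. The work goes in short steps, Python scripts to look and compute and a tool call to move; the robot and the scene stay as the last step left them, time stands still between calls to the robot, and variables do not carry over. Pictures are saved under pics/ and viewed, at most 10 in all, crops included, and the job is handed in when it is done.

Besides the shell and the picture viewer there is one more tool, called as name([rows], argument=value, ...), one row to a line, values as JSON. jog_arm: Moves the arm, as the interface text tells. Its arguments: {"type":"object","properties":{"rows":{"type":"array","items":{"type":"array"}}},"required":["rows"]}

```bash
mkdir -p pics
cat > h.py <<'E'
import numpy as np, cv2
from rig import env
def world(p,u,v,d):
    c=np.array([(u-p['cx'])*d/p['fx'],(v-p['cy'])*d/p['fy'],d])
    return np.array(p['rotation'])@c+np.array(p['xyz'])
def cloud(p):
    v,u=np.mgrid[0:420,0:560]; d=p['depth']
    c=np.stack([(u-p['cx'])*d/p['fx'],(v-p['cy'])*d/p['fy'],d],-1)
    return c@np.array(p['rotation']).T+np.array(p['xyz'])
def save(p,n): cv2.imwrite('pics/'+n,p['frame'][:,:,::-1])
E
python3 - <<'E'
from h import *
o=env.get_obs();print(o['time_s'],o['eef_pos'],np.round(o['tcp_rot'],3).tolist(),o['contact_force'],o['width'],env.tip_reach)
p=env.snapshot('top');save(p,'top.png');X=cloud(p);print(p['xyz'],p['fx'])
for l in ['tin_a','rack','tray','tray_tab','crate','mug','spoon','cooker']:
    for m in env.masks_of(l,p)[:7]:
        r=m['region']&(p['depth']>0);q=X[r]
        if len(q): print(l,round(m['score'],2),np.round(m['bbox']),np.round(np.percentile(q,[2,98],axis=0)).tolist(), p['frame'][r].mean(0).round())
p=env.snapshot('side');save(p,'side.png')
E
```

```text
0.0 [ 134.31012967 -584.39144672  212.62506574] [[0.975, 0.224, -0.0], [0.224, -0.975, 0.001], [0.0, -0.001, -1.0]] [-0.36757559  0.5969449   1.00863981] 85.44148507815574 8.0
[ 415.08107065 -184.19440744 1096.6873713 ] 389.2911376741361
tin_a 0.83 [171. 275.  33.  26.] [[382.0, 74.0, 15.0], [445.0, 139.0, 130.0]] [22. 39. 80.]
tin_a 0.77 [248. 208.  24.  32.] [[581.0, -105.0, 20.0], [646.0, -42.0, 131.0]] [91. 93. 91.]
tin_a 0.72 [189. 211.  32.  32.] [[561.0, 52.0, 17.0], [623.0, 116.0, 130.0]] [80. 79. 77.]
tin_a 0.71 [231. 261.  32.  29.] [[440.0, -81.0, 5.0], [505.0, -13.0, 130.0]] [ 98. 101. 100.]
tin_a 0.63 [315. 150.  32.  36.] [[774.0, -268.0, 7.0], [840.0, -203.0, 130.0]] [75. 17. 14.]
tin_a 0.59 [324. 261.  81.  84.] [[412.0, -389.0, 14.0], [605.0, -196.0, 36.0]] [116. 104.  69.]
rack 0.77 [324. 250.  92. 130.] [[377.0, -403.0, 6.0], [697.0, -180.0, 41.0]] [114. 110.  93.]
rack 0.16 [460. 299. 100.  91.] [[351.0, -716.0, 50.0], [539.0, -529.0, 188.0]] [101. 105. 105.]
tray 0.98 [322. 261.  79.  79.] [[413.0, -388.0, 15.0], [604.0, -196.0, 36.0]] [116. 104.  69.]
tray_tab 0.6 [323. 264.  74.  77.] [[412.0, -388.0, 15.0], [604.0, -196.0, 36.0]] [116. 104.  69.]
crate 0.71 [121. 215.  88.  88.] [[457.0, 180.0, 1.0], [673.0, 367.0, 62.0]] [62. 60. 57.]
mug 0.9 [190. 151.  41.  39.] [[724.0, 60.0, 1.0], [801.0, 164.0, 92.0]] [71. 69. 65.]
mug 0.72 [324. 261.  79.  75.] [[414.0, -388.0, 15.0], [603.0, -198.0, 35.0]] [116. 104.  69.]
spoon 0.77 [264. 167.  24.  66.] [[669.0, -110.0, 0.0], [852.0, -65.0, 23.0]] [86. 53. 29.]
cooker 0.6 [461. 301. 104.  87.] [[351.0, -719.0, 40.0], [539.0, -529.0, 188.0]] [101. 104. 105.]
```

View pics/top.png

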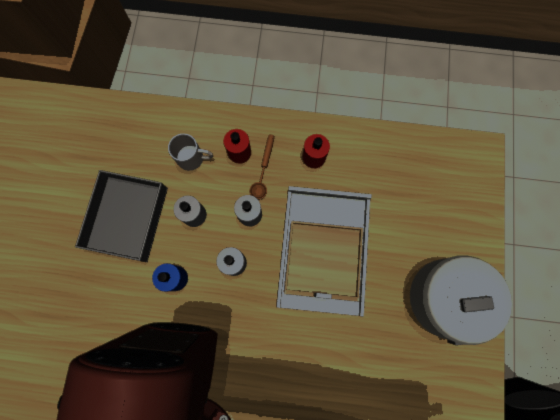

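Run:
```python
from h import *
p=env.snapshot('top');X=cloud(p);d=p['depth']>0
# knob tops
k=(X[...,2]>118)&(X[...,2]<140)&d
n,l,s,c=cv2.connectedComponentsWithStats(k.astype(np.uint8))
for i in range(1,n):
    if s[i,4]>20 and s[i,4]<400:
        q=X[l==i];print('knob',np.round((q.max(0)+q.min(0))/2),np.round(q.max(0)-q.min(0)),s[i,4],c[i].round())
for lo,hi,nm in [(85,97,'lid'),(75,95,'tab?'),(50,66,'crate rim'),(34,46,'stop'),(27,36,'trayrim')]:
    k=(X[...,2]>lo)&(X[...,2]<hi)&d
    n,l,s,c=cv2.connectedComponentsWithStats(k.astype(np.uint8))
    for i in range(1,n):
        if s[i,4]>12:
            q=X[l==i];print(nm,np.round((q.max(0)+q.min(0))/2),np.round(q.max(0)-q.min(0)),s[i,4])
            if s[i,4]>30: 
                m=X[l==i][:,:2].astype(np.float32); print('   rect',cv2.minAreaRect(m))
```

```text
knob [796. -15. 127.] [22. 23. 16.] 70 [234. 136.]
knob [ 808. -235.  127.] [24. 22. 13.] 69 [317. 142.]
knob [595.  85. 127.] [23. 23. 17.] 75 [184. 206.]
knob [615. -72. 127.] [22. 22. 12.] 69 [246. 205.]
knob [473. -47. 126.] [23. 22. 13.] 77 [228. 259.]
knob [ 449. -578.  129.] [209. 101.  22.] 337 [432. 297.]
knob [413. 108. 125.] [23. 22. 13.] 85 [162. 276.]
lid [797. -16.  91.] [70. 70. 12.] 382
   rect ((796.7984619140625, -15.109111785888672), (69.01764678955078, 68.68722534179688), 7.291897296905518)
lid [764. 128.  90.] [80. 79. 10.] 161
   rect ((762.1912231445312, 127.45194244384766), (78.96788024902344, 77.35147094726562), 52.49229049682617)
lid [ 808. -236.   91.] [70. 69. 11.] 393
   rect ((808.5075073242188, -236.34202575683594), (69.03942108154297, 68.31298065185547), 5.993884563446045)
lid [595.  85.  91.] [70. 69. 12.] 424
   rect ((594.70654296875, 85.25589752197266), (68.89079284667969, 67.91854858398438), 52.17125701904297)
lid [615. -72.  91.] [70. 69. 11.] 434
   rect ((615.0335083007812, -71.96595764160156), (68.70294189453125, 68.78211975097656), 8.50762271
[... 4803 characters left out ...]
), (17.600927352905273, 62.160400390625), 36.03132247924805)
trayrim [776. -30.  31.] [27. 37.  7.] 17
trayrim [733. 114.  32.] [19. 38.  7.] 21
trayrim [555. 363.  32.] [177.  18.   9.] 107
   rect ((554.554931640625, 361.1749267578125), (4.890098571777344, 177.4428253173828), 84.6911849975586)
trayrim [582. 184.  32.] [164.  15.   9.] 69
   rect ((581.6404418945312, 183.34828186035156), (2.8685550689697266, 164.8655242919922), 84.8837661743164)
trayrim [ 694. -339.   32.] [ 3. 75.  9.] 29
trayrim [ 509. -292.   32.] [203. 202.   9.] 714
   rect ((508.98138427734375, -292.39056396484375), (200.36337280273438, 200.23338317871094), 1.0325480699539185)
trayrim [469. 194.  31.] [45.  6.  9.] 23
```

View pics/side.png

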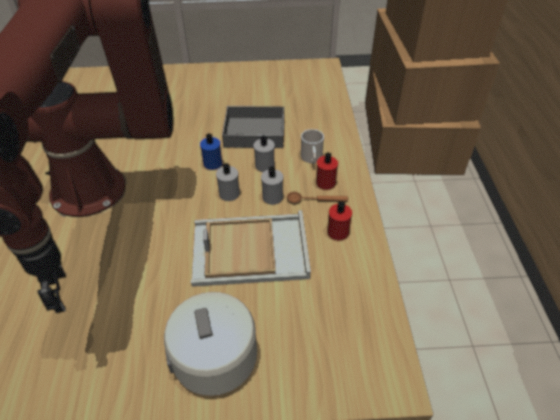

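The top view shows three steel tins at px (188,210), (248,210) and (231,261). The blue (168,278) and red (237,145), (316,150) ones are look-alikes. The tray is at (322,261) with its tab at (322,295), and the crate is at (121,215). I'll turn the tool first, then go above the nearest tin.

jog_arm([
  [[0,0,0],[0,0,-0.168],60],
  [[0,0,0],[0,0,-0.168],60],
  [[0,0,0],[0,0,-0.168],60],
  [[0,0,0],[0,0,-0.168],60],
  [[0,0,0],[0,0,-0.168],60],
  [[0,0,0],[0,0,-0.168],60],
  [[0,0,0],[0,0,-0.168],60],
  [[0,0,0],[0,0,-0.169],60],
])

```text
time_s: 1.55
eef_pos: [134.3, -584.8, 213.5]
tcp_rot: [[-0.006, 1.0, -0.0], [1.0, 0.006, -0.0], [-0.0, -0.0, -1.0]]
contact_force: [-0.1, -0.2, -0.2]
width: 59.9
finger_force: 0.0
```

jog_arm([
  [[33.6,21.2,0],[0,0,0],60],
  [[33.6,21.2,0],[0,0,0],60],
  [[33.6,21.2,0],[0,0,0],60],
  [[33.6,21.2,0],[0,0,0],60],
  [[33.6,21.2,0],[0,0,0],60],
  [[33.6,21.2,0],[0,0,0],60],
  [[33.6,21.2,0],[0,0,0],60],
  [[33.6,21.2,0],[0,0,0],60],
  [[33.6,21.2,0],[0,0,0],60],
  [[33.6,21.2,0],[0,0,0],60],
  [[33.6,21.2,0],[0,0,0],60],
  [[33.6,21.2,0],[0,0,0],60],
  [[33.6,21.2,0],[0,0,0],60],
  [[33.6,21.2,0],[0,0,0],60],
  [[33.6,21.2,0],[0,0,0],60],
  [[33.6,21.2,0],[0,0,0],60],
  [[0,0,0],[0,0,0],60],
])

```text
time_s: 3.68
eef_pos: [474.2, -45.3, 213.4]
tcp_rot: [[-0.003, 1.0, 0.0], [1.0, 0.003, 0.0], [0.0, 0.0, -1.0]]
contact_force: [-0.6, -0.6, -0.0]
width: 60.1
finger_force: 0.0
```

```bash
cat >> h.py <<'E'
def look(n=None):
    o=env.get_obs();print('t',o['time_s'],np.round(o['eef_pos'],1),'F',np.round(o['contact_force'],1),'w',round(float(o['width']),1),o['finger_force'],'q',np.round(o['qpos'],0),np.round(o['tcp_rot'],3).tolist())
    p=env.snapshot('wrist');X=cloud(p);d=p['depth']>0
    k=(X[...,2]>120)&(X[...,2]<136)&d
    m,l,s,c=cv2.connectedComponentsWithStats(k.astype(np.uint8))
    for i in range(1,m):
        if s[i,4]>40:
            q=X[l==i];print('knob',np.round((q.max(0)+q.min(0))/2,1),np.round(q.max(0)-q.min(0)),s[i,4],c[i].round())
    if n: save(p,n)
E
python3 -c "
from h import *
look('w1.png')"
```

```text
t 3.675 [474.2 -45.3 213.4] F [-0.6 -0.6 -0. ] w 60.1 0.0 q [-21. -16. -15.  91.   0.  69.] [[-0.003, 1.0, 0.0], [1.0, 0.003, 0.0], [0.0, 0.0, -1.0]]
knob [594.4  80.8 125. ] [24. 15. 10.] 924 [470.  11.]
knob [473.  -46.8 125.1] [23. 23. 10.] 883 [271. 212.]
knob [614.7 -71.8 124.6] [24. 24.  9.] 926 [465. 245.]
```

Wrist and top cameras agree. Descending onto T1, gripping the knob and lifting it.

jog_arm([
  [[-1.5,-1,27],[0,0,0],60],
  [[0,0,30],[0,0,0],60],
  [[0,0,25],[0,0,0],60],
  [[0,0,15],[0,0,0],60],
  [[0,0,10],[0,0,0],60],
  [[0,0,0],[0,0,0],15],
  [[0,0,0],[0,0,0],15],
  [[0,0,0],[0,0,0],15],
  [[0,0,0],[0,0,0],15],
  [[0,0,0],[0,0,0],15],
  [[0,0,0],[0,0,0],15],
])

```text
time_s: 5.1
eef_pos: [473.5, -49.0, 107.5]
tcp_rot: [[-0.0, 1.0, 0.002], [1.0, 0.0, -0.001], [-0.001, 0.002, -1.0]]
contact_force: [1.1, -0.0, 5.3]
width: 19.1
finger_force: 58.8
```

jog_arm([
  [[0,0,-3],[0,0,0],15],
  [[0,0,-7],[0,0,0],15],
  [[0,0,-10],[0,0,0],15],
  [[0,0,0],[0,0,0],15],
  [[0,0,0],[0,0,0],15],
  [[0,0,0],[0,0,0],15],
])

```text
time_s: 5.85
eef_pos: [472.3, -48.6, 126.0]
tcp_rot: [[0.0, 1.0, -0.001], [1.0, -0.0, 0.0], [0.0, -0.001, -1.0]]
contact_force: [0.3, -0.2, -6.4]
width: 18.9
finger_force: 58.9
```

jog_arm([
  [[0,0,0],[0,0,0],15],
])

```text
time_s: 5.98
eef_pos: [472.4, -48.7, 126.1]
tcp_rot: [[-0.0, 1.0, -0.0], [1.0, 0.0, 0.0], [0.0, -0.0, -1.0]]
contact_force: [0.3, 0.6, -6.2]
width: 18.6
finger_force: 58.9
```

jog_arm([
  [[0,0,0],[0,0,0],15],
])

```text
time_s: 6.1
eef_pos: [472.4, -48.7, 126.2]
tcp_rot: [[0.0, 1.0, -0.0], [1.0, -0.0, -0.0], [-0.0, -0.0, -1.0]]
contact_force: [0.3, 0.7, -5.5]
width: 18.8
finger_force: 58.9
```

Run:
```python
from h import *
p=env.snapshot('side');X=cloud(p)
save(dict(frame=cv2.resize(p['frame'][100:320,120:380],None,fx=2.5,fy=2.5)),'s2.png')
```

```text
(no output)
```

View pics/s2.png

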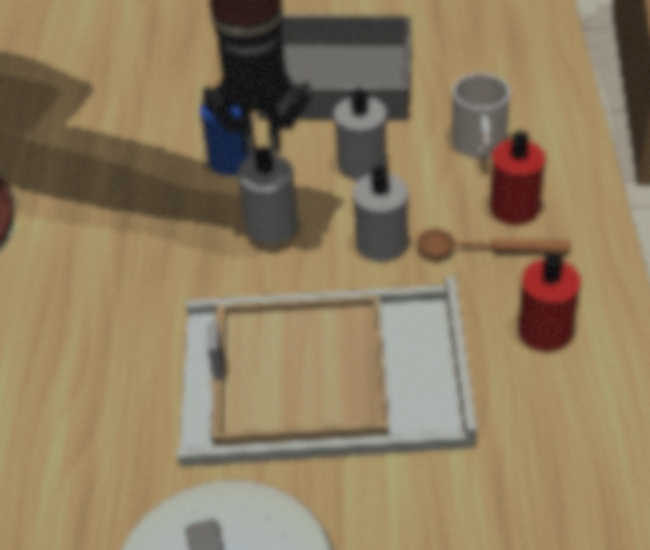

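T1 hangs upright and feels about 6 N, so it is heavy and goes in the crate.

jog_arm([
  [[0,0,-20],[0,0,0],15],
  [[0,0,-30],[0,0,0],15],
  [[0,0,-30],[0,0,0],15],
  [[0,0,-30],[0,0,0],15],
  [[6.7,0.6,-20],[0,0,0],15],
  [[20,3,0],[0,0,0],15],
  [[30,4,0],[0,0,0],15],
  [[35,4,0],[0,0,0],15],
  [[35,4,0],[0,0,0],15],
  [[35,4,0],[0,0,0],15],
  [[35,4,0],[0,0,0],15],
  [[35,4,0],[0,0,0],15],
  [[35,4,0],[0,0,0],15],
  [[30,4,0],[0,0,0],15],
  [[20,3,0],[0,0,0],15],
  [[10,2,0],[0,0,0],15],
  [[0,0,0],[0,0,0],15],
  [[0,0,0],[0,0,0],15],
])

```text
time_s: 8.4
eef_pos: [513.2, 277.2, 256.5]
tcp_rot: [[0.001, 1.0, -0.0], [1.0, -0.001, -0.001], [-0.001, -0.0, -1.0]]
contact_force: [-0.4, -0.3, -6.3]
width: 18.6
finger_force: 59.3
```

jog_arm([
  [[0,0,20],[0,0,0],15],
  [[0,0,30],[0,0,0],15],
  [[0,0,30],[0,0,0],15],
  [[0,0,25],[0,0,0],15],
  [[0,0,17],[0,0,0],15],
  [[0,0,10],[0,0,0],15],
  [[0,0,6],[0,0,0],15],
  [[0,0,4],[0,0,0],15],
  [[0,0,2],[0,0,0],15],
  [[0,0,0],[0,0,0],15],
])

```text
time_s: 9.65
eef_pos: [513.5, 278.1, 112.9]
tcp_rot: [[-0.0, 1.0, 0.001], [1.0, 0.0, 0.0], [0.0, 0.001, -1.0]]
contact_force: [0.1, 0.2, -5.8]
width: 19.0
finger_force: 59.5
```

jog_arm([
  [[0,0,1],[0,0,0],15],
  [[0,0,0],[0,0,0],15],
])

```text
time_s: 9.9
eef_pos: [513.8, 278.2, 112.6]
tcp_rot: [[-0.0, 1.0, 0.002], [1.0, 0.0, 0.0], [0.0, 0.002, -1.0]]
contact_force: [0.0, -0.4, 5.3]
width: 18.7
finger_force: 61.3
```

jog_arm([
  [[0,0,1],[0,0,0],15],
  [[0,0,0],[0,0,0],15],
])

```text
time_s: 10.15
eef_pos: [514.0, 278.3, 112.5]
tcp_rot: [[-0.0, 1.0, 0.003], [1.0, 0.0, 0.001], [0.001, 0.003, -1.0]]
contact_force: [-3.3, -0.2, 11.9]
width: 18.7
finger_force: 62.7
```

jog_arm([
  [[0,0,-1],[0,0,0],45],
  [[0,0,0],[0,0,0],45],
  [[0,0,0],[0,0,0],45],
  [[0,0,0],[0,0,0],45],
  [[0,0,-15],[0,0,0],45],
  [[0,0,-30],[0,0,0],45],
  [[0,0,-30],[0,0,0],45],
  [[0,0,-27],[0,0,0],60],
  [[-23,9.6,0],[0,0,0],60],
  [[-35,15,0],[0,0,0],60],
  [[-40,17,0],[0,0,0],60],
  [[-40,17,0],[0,0,0],60],
  [[-35,15,0],[0,0,0],60],
  [[-20,8,0],[0,0,0],60],
  [[0,0,0],[0,0,0],60],
  [[0,0,0],[0,0,0],60],
])

```text
time_s: 12.15
eef_pos: [594.5, 86.0, 213.7]
tcp_rot: [[-0.001, 1.0, 0.0], [1.0, 0.001, 0.0], [0.0, 0.0, -1.0]]
contact_force: [-0.4, 0.4, 0.4]
width: 60.0
finger_force: 0.0
```

```bash
python3 -c "
from h import *
look()"
```

```text
t 12.15 [594.5  86.  213.7] F [-0.4  0.4  0.4] w 60.0 0.0 q [-4.  6.  6. 90.  0. 86.] [[-0.001, 1.0, 0.0], [1.0, 0.001, 0.0], [0.0, 0.0, -1.0]]
knob [415.5 108.2 124.9] [19. 24. 10.] 907 [ 14. 179.]
knob [594.7  86.1 124.9] [23. 24.  9.] 886 [273. 209.]
knob [796.4 -15.7 124.6] [24. 24.  9.] 813 [529. 333.]
knob [614.9 -65.1 124.5] [22. 11.  9.] 242 [296. 383.]
```

jog_arm([
  [[1,0,27],[0,0,0],60],
  [[0,0,30],[0,0,0],60],
  [[0,0,25],[0,0,0],60],
  [[0,0,15],[0,0,0],60],
  [[0,0,10],[0,0,0],60],
  [[0,0,0],[0,0,0],15],
  [[0,0,0],[0,0,0],15],
  [[0,0,0],[0,0,0],15],
  [[0,0,0],[0,0,0],15],
  [[0,0,0],[0,0,0],15],
  [[0,0,0],[0,0,0],15],
])

```text
time_s: 13.58
eef_pos: [595.7, 86.0, 107.7]
tcp_rot: [[0.0, 1.0, 0.002], [1.0, -0.0, -0.0], [-0.0, 0.002, -1.0]]
contact_force: [0.4, 0.3, 6.4]
width: 18.8
finger_force: 58.8
```

jog_arm([
  [[0,0,-3],[0,0,0],15],
  [[0,0,-7],[0,0,0],15],
  [[0,0,-10],[0,0,0],15],
  [[0,0,0],[0,0,0],15],
  [[0,0,0],[0,0,0],15],
  [[0,0,0],[0,0,0],15],
])

```text
time_s: 14.32
eef_pos: [594.5, 86.0, 126.0]
tcp_rot: [[-0.0, 1.0, -0.001], [1.0, 0.0, -0.0], [-0.0, -0.001, -1.0]]
contact_force: [0.2, -0.1, -3.1]
width: 18.5
finger_force: 58.7
```

jog_arm([
  [[0,0,0],[0,0,0],15],
])

```text
time_s: 14.45
eef_pos: [594.5, 86.0, 126.0]
tcp_rot: [[-0.0, 1.0, -0.001], [1.0, 0.0, -0.0], [-0.0, -0.001, -1.0]]
contact_force: [-0.0, 0.2, -1.2]
width: 18.3
finger_force: 58.7
```

jog_arm([
  [[0,0,0],[0,0,0],15],
])

```text
time_s: 14.58
eef_pos: [594.7, 86.0, 126.2]
tcp_rot: [[0.0, 1.0, -0.0], [1.0, -0.0, -0.0], [-0.0, -0.0, -1.0]]
contact_force: [0.1, 0.9, -1.5]
width: 18.7
finger_force: 58.7
```

T3 is empty at about 1.7 N, so it goes on the tray.

jog_arm([
  [[0,0,-20],[0,0,0],15],
  [[0,0,-30],[0,0,0],15],
  [[0,0,-30],[0,0,0],15],
  [[0,0,-30],[0,0,0],15],
  [[0,0,-20],[0,0,0],15],
  [[-20,-4,0],[0,0,0],15],
  [[-30,-6,0],[0,0,0],15],
  [[-35,-6,0],[0,0,0],15],
  [[-35,-6,0],[0,0,0],15],
  [[-35,-6,0],[0,0,0],15],
  [[-35,-6,0],[0,0,0],15],
  [[-35,-6,0],[0,0,0],15],
  [[-35,-6,0],[0,0,0],15],
  [[-35,-6,0],[0,0,0],15],
  [[-35,-6,0],[0,0,0],15],
  [[-35,-6,0],[0,0,0],15],
  [[-30,-6,0],[0,0,0],15],
  [[-18,-4,0],[0,0,0],15],
  [[-10,-2.6,0],[0,0,0],15],
  [[0,0,0],[0,0,0],15],
])

```text
time_s: 17.08
eef_pos: [517.9, -337.1, 256.3]
tcp_rot: [[0.0, 1.0, -0.0], [1.0, -0.0, 0.0], [0.0, -0.0, -1.0]]
contact_force: [-0.6, 0.7, -2.2]
width: 18.8
finger_force: 58.9
```

jog_arm([
  [[0,0,0],[0,0,0],15],
  [[0,0,20],[0,0,0],15],
  [[0,0,30],[0,0,0],15],
  [[0,0,30],[0,0,0],15],
  [[0,0,20],[0,0,0],15],
  [[0,0,12],[0,0,0],15],
  [[0,0,9],[0,0,0],15],
  [[0,0,5],[0,0,0],15],
  [[0,0,3],[0,0,0],15],
  [[0,0,0],[0,0,0],15],
])

```text
time_s: 18.32
eef_pos: [518.2, -337.1, 127.6]
tcp_rot: [[0.0, 1.0, 0.0], [1.0, -0.0, -0.0], [-0.0, 0.0, -1.0]]
contact_force: [0.3, -1.3, -2.2]
width: 18.3
finger_force: 58.9
```

jog_arm([
  [[0,0,1],[0,0,0],15],
  [[0,0,0],[0,0,0],15],
])

```text
time_s: 18.58
eef_pos: [518.2, -337.1, 126.6]
tcp_rot: [[0.0, 1.0, 0.0], [1.0, -0.0, -0.0], [-0.0, 0.0, -1.0]]
contact_force: [-0.4, 0.6, -1.7]
width: 18.9
finger_force: 58.9
```

jog_arm([
  [[0,0,1],[0,0,0],15],
  [[0,0,0],[0,0,0],15],
])

```text
time_s: 18.82
eef_pos: [518.4, -337.2, 125.8]
tcp_rot: [[-0.0, 1.0, 0.001], [1.0, 0.0, -0.001], [-0.001, 0.001, -1.0]]
contact_force: [0.7, -0.1, 0.6]
width: 18.5
finger_force: 59.4
```

jog_arm([
  [[0,0,0.5],[0,0,0],15],
  [[0,0,0],[0,0,0],45],
  [[0,0,0],[0,0,0],45],
  [[0,0,0],[0,0,0],45],
  [[0,0,0],[0,0,0],45],
  [[0,0,-13.5],[0,0,0],45],
  [[0,0,-25],[0,0,0],45],
  [[0,0,-30],[0,0,0],45],
  [[0,0,-20],[0,0,0],60],
  [[20,7,0],[0,0,0],60],
  [[35,13,0],[0,0,0],60],
  [[40,15,0],[0,0,0],60],
  [[40,15,0],[0,0,0],60],
  [[40,15,0],[0,0,0],60],
  [[40,15,0],[0,0,0],60],
  [[35,12,0],[0,0,0],60],
  [[15,5,0],[0,0,0],60],
  [[0,0,0],[0,0,0],60],
  [[0,0,0],[0,0,0],60],
])

```text
time_s: 21.2
eef_pos: [614.8, -72.8, 213.3]
tcp_rot: [[0.001, 1.0, -0.0], [1.0, -0.001, -0.0], [-0.0, -0.0, -1.0]]
contact_force: [-0.3, -0.8, 0.6]
width: 60.0
finger_force: 0.0
```

```bash
python3 -c "
from h import *
look()"
```

```text
t 21.2 [614.8 -72.8 213.3] F [-0.3 -0.8  0.6] w 60.0 0.0 q [-19.   9.   9.  90.  -0.  71.] [[0.001, 1.0, -0.0], [1.0, -0.001, -0.0], [-0.0, -0.0, -1.0]]
knob [794.5 -15.9 124.7] [20. 23.  9.] 1032 [544. 127.]
knob [614.9 -72.  124.9] [23. 23. 10.] 883 [273. 208.]
knob [ 800.7 -239.7  124.5] [ 9. 13.  7.] 72 [494. 400.]
```

jog_arm([
  [[0,0,27],[0,0,0],60],
  [[0,0,30],[0,0,0],60],
  [[0,0,25],[0,0,0],60],
  [[0,0,15],[0,0,0],60],
  [[0,0,10],[0,0,0],60],
  [[0,0,0],[0,0,0],15],
  [[0,0,0],[0,0,0],15],
  [[0,0,0],[0,0,0],15],
  [[0,0,0],[0,0,0],15],
  [[0,0,0],[0,0,0],15],
  [[0,0,0],[0,0,0],15],
])

```text
time_s: 22.62
eef_pos: [616.0, -72.2, 107.7]
tcp_rot: [[-0.0, 1.0, 0.002], [1.0, 0.0, -0.001], [-0.001, 0.002, -1.0]]
contact_force: [1.2, -0.4, 6.1]
width: 18.9
finger_force: 58.8
```

jog_arm([
  [[0,0,-3],[0,0,0],15],
  [[0,0,-7],[0,0,0],15],
  [[0,0,-10],[0,0,0],15],
  [[0,0,0],[0,0,0],15],
  [[0,0,0],[0,0,0],15],
  [[0,0,0],[0,0,0],15],
])

```text
time_s: 23.38
eef_pos: [614.9, -71.9, 126.0]
tcp_rot: [[0.0, 1.0, -0.001], [1.0, -0.0, 0.0], [0.0, -0.001, -1.0]]
contact_force: [0.1, 0.3, -1.5]
width: 18.7
finger_force: 58.8
```

jog_arm([
  [[0,0,0],[0,0,0],15],
])

```text
time_s: 23.5
eef_pos: [615.0, -72.0, 126.1]
tcp_rot: [[0.0, 1.0, -0.0], [1.0, -0.0, 0.0], [0.0, -0.0, -1.0]]
contact_force: [-0.3, 0.2, -2.2]
width: 18.5
finger_force: 58.8
```

jog_arm([
  [[0,0,0],[0,0,0],15],
])

```text
time_s: 23.62
eef_pos: [615.1, -72.0, 126.2]
tcp_rot: [[0.0, 1.0, -0.0], [1.0, -0.0, -0.0], [-0.0, -0.0, -1.0]]
contact_force: [0.1, 0.3, -1.7]
width: 18.7
finger_force: 58.8
```

T2 is empty too at about 1.8 N, so it goes on the tray beside T3.

jog_arm([
  [[0,0,-20],[0,0,0],15],
  [[0,0,-30],[0,0,0],15],
  [[0,0,-30],[0,0,0],15],
  [[0,0,-30],[0,0,0],15],
  [[0,0,-20],[0,0,0],15],
  [[-20,-11,0],[0,0,0],15],
  [[-35,-19,0],[0,0,0],15],
  [[-35,-19,0],[0,0,0],15],
  [[-35,-19,0],[0,0,0],15],
  [[-30,-17,0],[0,0,0],15],
  [[-15,-9,0],[0,0,0],15],
  [[-5,-3,0],[0,0,0],15],
  [[0,0,0],[0,0,0],15],
  [[0,0,0],[0,0,0],15],
])

```text
time_s: 25.38
eef_pos: [518.6, -246.2, 256.4]
tcp_rot: [[-0.001, 1.0, 0.0], [1.0, 0.001, 0.0], [0.0, 0.0, -1.0]]
contact_force: [-0.8, 0.3, -2.2]
width: 18.4
finger_force: 59.0
```

jog_arm([
  [[0,0,20],[0,0,0],15],
  [[0,0,30],[0,0,0],15],
  [[0,0,30],[0,0,0],15],
  [[0,0,20],[0,0,0],15],
  [[0,0,12],[0,0,0],15],
  [[0,0,9],[0,0,0],15],
  [[0,0,5],[0,0,0],15],
  [[0,0,3],[0,0,0],15],
  [[0,0,1],[0,0,0],15],
  [[0,0,1],[0,0,0],15],
  [[0,0,0],[0,0,0],15],
])

```text
time_s: 26.75
eef_pos: [518.4, -247.2, 125.9]
tcp_rot: [[0.0, 1.0, 0.001], [1.0, -0.0, -0.001], [-0.001, 0.001, -1.0]]
contact_force: [0.4, -0.1, -0.1]
width: 18.7
finger_force: 59.3
```

jog_arm([
  [[0,0,0.5],[0,0,0],15],
  [[0,0,0],[0,0,0],15],
])

```text
time_s: 27.0
eef_pos: [518.6, -247.3, 125.7]
tcp_rot: [[-0.0, 1.0, 0.001], [1.0, 0.0, -0.001], [-0.001, 0.001, -1.0]]
contact_force: [1.1, 0.1, 5.5]
width: 18.6
finger_force: 60.2
```

jog_arm([
  [[0,0,0],[0,0,0],45],
  [[0,0,0],[0,0,0],45],
  [[0,0,0],[0,0,0],45],
  [[0,0,0],[0,0,0],45],
  [[0,0,-13],[0,0,0],45],
  [[0,0,-25],[0,0,0],45],
  [[0,0,-30],[0,0,0],45],
  [[0,0,-20],[0,0,0],45],
  [[-10,-30,0],[0,0,0],0],
  [[-13,-40,0],[0,0,0],0],
  [[-13,-40,0],[0,0,0],0],
  [[-11,-30,0],[0,0,0],0],
  [[0,0,0],[0,0,0],0],
  [[0,0,0],[0,0,0],0],
])

```text
time_s: 28.75
eef_pos: [378.6, -294.1, 213.6]
tcp_rot: [[0.0, 1.0, 0.001], [1.0, -0.0, -0.001], [-0.001, 0.001, -1.0]]
contact_force: [-0.4, 0.3, 0.1]
width: 0.3
finger_force: 0.0
```

Run:
```python
from h import *
look('w5.png')
p=env.snapshot('top');X=cloud(p);d=p['depth']>0
for lo,hi,a in [(120,136,400),(80,97,400)]:
    k=(X[...,2]>lo)&(X[...,2]<hi)&d
    n,l,s,c=cv2.connectedComponentsWithStats(k.astype(np.uint8))
    for i in range(1,n):
        if s[i,4]>30: q=X[l==i];print(lo,np.round((q.max(0)+q.min(0))/2),np.round(q.max(0)-q.min(0)),s[i,4])
    k=0
```

```text
t 28.75 [ 378.6 -294.1  213.6] F [-0.4  0.3  0.1] w 0.3 0.0 q [-54. -15. -15.  91.   0.  36.] [[0.0, 1.0, 0.001], [1.0, -0.0, -0.001], [-0.001, 0.001, -1.0]]
knob [ 513.  -247.1  128. ] [15. 23. 16.] 439 [470. 140.]
knob [ 514.1 -334.5  128. ] [19. 19. 16.] 431 [454. 260.]
120 [797. -16. 128.] [23. 22. 11.] 65
120 [ 808. -235.  126.] [23. 22. 12.] 67
120 [514. 279. 128.] [23. 23. 15.] 81
120 [ 446. -560.  128.] [190.  67.  16.] 193
120 [412. 108. 127.] [23. 23. 13.] 85
80 [797. -16.  89.] [70. 69. 16.] 399
80 [763. 121.  88.] [81. 92. 15.] 208
80 [ 808. -236.   89.] [71. 69. 17.] 412
80 [510. 257.  89.] [59. 25. 17.] 67
80 [ 467. -557.   89.] [150.  59.  16.] 114
80 [413. 108.  89.] [70. 70. 16.] 471
80 [ 415. -290.   89.] [12. 31.  9.] 59
```

View pics/w5.png

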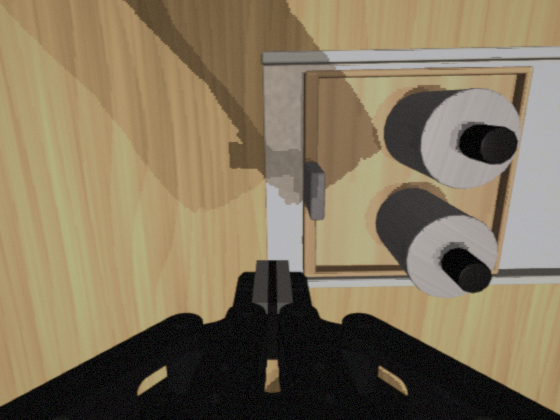

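Both tins stand on the tray at px (470,140) and (455,250), and the tab is at (316,190). I'll lower in front of the tab and push.

jog_arm([
  [[0,0,30],[0,0,0],0],
  [[0,0,35],[0,0,0],0],
  [[0,0,35],[0,0,0],0],
  [[0,0,25],[0,0,0],0],
  [[0,0,13],[0,0,0],0],
  [[0,5,0],[0,0,0],0],
  [[0,5,0],[0,0,0],0],
  [[0,4,0],[0,0,0],0],
  [[0,4,0],[0,0,0],0],
  [[0,4,0],[0,0,0],0],
  [[0,5,0],[0,0,0],0],
  [[0,6,0],[0,0,0],0],
  [[0,7,0],[0,0,0],0],
  [[0,7,0],[0,0,0],0],
  [[0,7,0],[0,0,0],0],
])

```text
time_s: 30.72
eef_pos: [432.6, -294.0, 74.9]
tcp_rot: [[-0.0, 1.0, -0.0], [1.0, 0.0, -0.0], [-0.0, -0.0, -1.0]]
contact_force: [-0.5, 0.1, -1.1]
width: -0.0
finger_force: 0.0
```

jog_arm([
  [[0,7,0],[0,0,0],0],
  [[0,7,0],[0,0,0],0],
  [[0,7,0],[0,0,0],0],
  [[0,6,0],[0,0,0],0],
  [[0,5,0],[0,0,0],0],
  [[0,0,0],[0,0,0],0],
])

```text
time_s: 31.48
eef_pos: [464.4, -294.0, 74.9]
tcp_rot: [[-0.0, 1.0, -0.0], [1.0, 0.0, -0.0], [-0.0, -0.0, -1.0]]
contact_force: [0.1, -0.9, 1.0]
width: -0.3
finger_force: 0.0
```

```bash
cat >> h.py <<'E'
def tray():
    p=env.snapshot('top');X=cloud(p);d=p['depth']>0
    m=env.masks_of('tray',p)[0]['region']&d; q=X[m]; q=q[(q[:,2]>26)&(q[:,2]<38)&(q[:,1]>-400)&(q[:,1]<-185)]
    print('rim x',np.percentile(q[:,0],[0,1,99,100]))
    s=X[d&(X[...,2]>37)&(X[...,2]<46)&(abs(X[...,0]-698)<20)&(X[...,1]<-170)&(X[...,1]>-410)]; print('stop x',np.percentile(s[:,0],[1,99]))
    return p
E
python3 -c "
from h import *
o=env.get_obs();print(o['eef_pos'],o['contact_force'])
p=tray();save(p,'t6.png')"
```

```text
[ 464.3821318  -293.98618262   74.86444695] [ 0.11059728 -0.91520797  0.9668505 ]
rim x [461.47981045 466.90078911 608.01544609 608.16596764]
stop x [690.94694568 705.70630535]
```

View pics/t6.png

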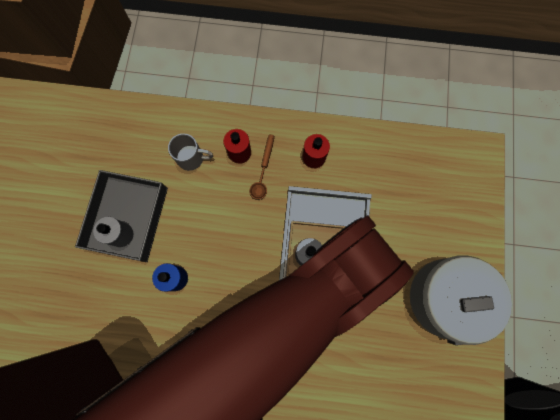

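Run:
```python
from h import *
o=env.get_obs();print(o['qpos'],o['joint_torque'])
a=env.snapshot('wrist');b=env.snapshot('side')
im=np.hstack([cv2.resize(a['frame'],(400,300)),cv2.resize(b['frame'][180:310,150:350],(400,300))])
save(dict(frame=im),'c7.png')
```

```text
[-4.59961221e+01 -1.63253892e+00 -1.66295493e+01  7.50095848e+01
 -8.15957676e-03  4.40009535e+01] [ 1.36847589e-01 -4.80986953e+01  4.98670971e+01 -2.72791396e-02
  7.19114250e-03  8.10103083e-03]
```

View pics/c7.png

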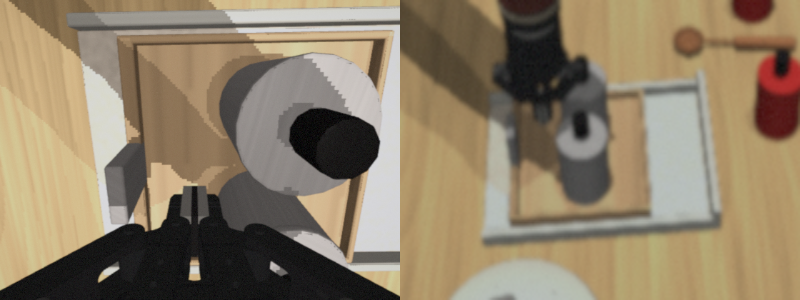

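Run:
```python
from h import *
p=env.snapshot('wrist');X=cloud(p);d=p['depth']>0
print(p['xyz'],np.round(p['rotation'],2).tolist(), d.mean())
for u,v in [(170,225),(185,215),(165,290),(190,205),(273,265),(265,275),(280,275),(255,300),(273,300),(255,330),(470,200),(480,90),(175,100),(50,25)]:
    print((u,v),np.round(X[v,u],0), p['depth'][v,u])
```

```text
[ 463.52606315 -220.41235633  234.91208053] [[1.0, -0.0, -0.0], [-0.0, -0.96, -0.29], [-0.0, 0.29, -0.96]] 0.9962372448979592
(170, 225) [ 417. -275.   76.] 167.55559
(185, 215) [ 420. -275.   59.] 184.5504
(165, 290) [ 416. -301.   88.] 164.02837
(190, 205) [ 419. -274.   43.] 199.25426
(273, 265) [ 464. -282.  103.] 144.57411
(265, 275) [ 461. -283.  110.] 138.0222
(280, 275) [ 466. -283.  110.] 137.72441
(255, 300) [ 458. -283.  128.] 120.60698
(273, 300) [ 464. -283.  127.] 121.07465
(255, 330) [ 459. -281.  147.] 102.03534
(470, 200) [ 513. -244.  147.] 91.40726
(480, 90) [ 530. -217.  111.] 117.63343
(175, 100) [ 412. -220.   32.] 194.36195
(50, 25) [ 334. -178.   -2.] 214.38791
```

Run:
```python
from h import *
p=env.snapshot('wrist');X=cloud(p)
for v in range(230,300,5): print(v,np.round(X[v,273]),np.round(X[v,262]),np.round(X[v,284]),p['frame'][v,273])
b=env.snapshot('side');Y=cloud(b)
k=(abs(Y[...,0]-464)<40)&(abs(Y[...,1]+294)<25)&(b['depth']>0)&(Y[...,2]>40)
q=Y[k];print(np.round(q[np.argsort(q[:,2])][::max(1,len(q)//25)]))
o=env.get_obs();print(o['eef_pos'],o['width'])
```

```text
230 [ 464. -298.   17.] [ 457. -298.   18.] [ 471. -298.   17.] [142 116  87]
235 [ 464. -301.   17.] [ 457. -302.   17.] [ 471. -301.   18.] [143 119  88]
240 [ 464. -305.   17.] [ 457. -304.   19.] [ 471. -305.   18.] [143 117  87]
245 [ 464. -308.   17.] [ 457. -308.   18.] [ 471. -308.   17.] [142 118  87]
250 [ 464. -311.   19.] [ 457. -311.   18.] [ 471. -311.   18.] [160 133 102]
255 [ 464. -315.   17.] [ 457. -315.   17.] [ 471. -315.   18.] [173 144 109]
260 [ 464. -283.   97.] [ 459. -283.   96.] [ 468. -283.   95.] [110 102  77]
265 [ 464. -283.  101.] [ 460. -283.  101.] [ 468. -282.  102.] [21 15 14]
270 [ 464. -283.  106.] [ 460. -283.  106.] [ 468. -283.  106.] [11 12 15]
275 [ 464. -283.  109.] [ 460. -283.  109.] [ 468. -283.  110.] [22 20 16]
280 [ 464. -283.  114.] [ 460. -283.  114.] [ 468. -283.  114.] [11  5  2]
285 [ 464. -283.  118.] [ 460. -283.  118.] [ 468. -283.  118.] [18 16 15]
290 [ 464. -283.  121.] [ 460. -282.  122.] [ 468. -283.  122.] [23 24 23]
295 [ 464. -282.  126.] [ 460. -283.  125.] [ 468. -283.  125.] [21 16 20]
[[ 492. -270.   62.]
 [ 476. -303.  110.]
 [ 464. -299.  131.]
 [ 493. -306.  145.]
 [ 472. -306.  151.]
 [ 434. -286.  161.]
 [ 471. -312.  170.]
 [ 467. -308.  182.]
 [ 481. -314.  192.]
 [ 482. -312.  200.]
 [ 497. -313.  223.]
 [ 497. -318.  258.]
 [ 497. -317.  289.]
 [ 429. -306.  328.]
 [ 432. -298.  357.]
 [ 425. -312.  442.]
 [ 497. -317.  563.]
 [ 483. -316.  573.]
 [ 488. -311.  577.]
 [ 447. -289.  580.]
 [ 445. -292.  581.]
 [ 461. -314.  583.]
 [ 465. -308.  583.]
 [ 461. -298.  585.]
 [ 492. -274.  588.]
 [ 426. -275.  591.]]
[ 464.02097168 -294.066913     74.93332937] -0.05390627498052597
```

The wrist depth shows the closed fingertips at z≈95, about 20 mm above the reported TCP, so they passed over the 88 mm tab. I'll go back, get lower and push.

jog_arm([
  [[0,0,-20],[0,0,0],0],
  [[0,-20,0],[0,0,0],0],
  [[0,-30,0],[0,0,0],0],
  [[0,-25,0],[0,0,0],0],
  [[0,-11,0],[0,0,0],0],
  [[0,0,20],[0,0,0],0],
  [[0,0,25],[0,0,0],0],
  [[0,5,0],[0,0,0],0],
  [[0,5,0],[0,0,0],0],
  [[0,4,0],[0,0,0],0],
  [[0,4,0],[0,0,0],0],
  [[0,4,0],[0,0,0],0],
  [[0,4,0],[0,0,0],0],
  [[0,5,0],[0,0,0],0],
  [[0,6,0],[0,0,0],0],
])

```text
time_s: 33.7
eef_pos: [415.4, -293.9, 49.9]
tcp_rot: [[0.0, 1.0, -0.0], [1.0, -0.0, 0.0], [0.0, -0.0, -1.0]]
contact_force: [-1.1, 0.6, 0.5]
width: 0.3
finger_force: 0.9
```

```bash
python3 -c "
from h import *
look()
p=env.snapshot('wrist');X=cloud(p);q=X[(X[...,2]>26)&(X[...,2]<38)&(p['depth']>0)&(abs(X[...,1]+290)<85)]
print(np.histogram(q[:,0],bins=np.arange(390,700,10)))"
```

```text
t 33.7 [ 415.4 -293.9   49.9] F [-1.1  0.6  0.5] w 0.3 0.9055042080581188 q [-50.  -8. -25.  73.  -0.  40.] [[0.0, 1.0, -0.0], [1.0, -0.0, 0.0], [0.0, -0.0, -1.0]]
knob [ 389.6 -289.3  128. ] [45. 27. 16.] 6777 [172. 361.]
knob [ 440.  -289.2  128. ] [45. 27. 16.] 6787 [371. 361.]
(array([   0,    0,    0,  673, 3068,  119,    0,    0,    0,    0,    0,
       1595,  885,  432,  247,  139,   27,    1,    0,    0,    0,    0,
          0,    0,    0,    0,    0,    0,    0,    0]), array([390, 400, 410, 420, 430, 440, 450, 460, 470, 480, 490, 500, 510,
       520, 530, 540, 550, 560, 570, 580, 590, 600, 610, 620, 630, 640,
       650, 660, 670, 680, 690]))
```

The tray is now moving. Continuing.

jog_arm([
  [[0,6,0],[0,0,0],0],
  [[0,7,0],[0,0,0],0],
  [[0,7,0],[0,0,0],0],
  [[0,7,0],[0,0,0],0],
  [[0,7,0],[0,0,0],0],
  [[0,7,0],[0,0,0],0],
  [[0,6,0],[0,0,0],0],
  [[0,5,0],[0,0,0],0],
  [[0,4,0],[0,0,0],0],
  [[0,2,0],[0,0,0],0],
  [[0,0,0],[0,0,0],0],
])

```text
time_s: 35.17
eef_pos: [473.5, -294.3, 50.1]
tcp_rot: [[-0.0, 1.0, 0.001], [1.0, 0.0, -0.001], [-0.001, 0.001, -1.0]]
contact_force: [-0.5, -1.1, 0.3]
width: 0.3
finger_force: 0.0
```

jog_arm([
  [[0,2,0],[0,0,0],0],
  [[0,2,0],[0,0,0],0],
  [[0,0,0],[0,0,0],0],
])

```text
time_s: 35.55
eef_pos: [477.4, -294.2, 50.0]
tcp_rot: [[-0.0, 1.0, 0.0], [1.0, 0.0, -0.0], [-0.0, 0.0, -1.0]]
contact_force: [-0.4, -0.5, 0.5]
width: -0.1
finger_force: 0.1
```

jog_arm([
  [[0,2,0],[0,0,0],0],
  [[0,2,0],[0,0,0],0],
  [[0,0,0],[0,0,0],0],
])

```text
time_s: 35.92
eef_pos: [478.1, -294.1, 50.0]
tcp_rot: [[0.001, 1.0, -0.007], [1.0, -0.001, -0.0], [-0.0, -0.007, -1.0]]
contact_force: [-20.4, 0.2, 10.9]
width: -0.2
finger_force: 10.1
```

jog_arm([
  [[0,1,0],[0,0,0],0],
  [[0,1,0],[0,0,0],0],
  [[0,0,0],[0,0,0],0],
])

```text
time_s: 36.3
eef_pos: [478.1, -294.1, 49.9]
tcp_rot: [[0.002, 1.0, -0.011], [1.0, -0.002, -0.0], [-0.0, -0.011, -1.0]]
contact_force: [-30.2, 0.8, 17.6]
width: -0.1
finger_force: 15.8
```

```bash
python3 -c "
from h import *
p=tray()"
```

```text
rim x [565.79906845 565.84479578 586.36283098 587.29556499]
stop x [690.73501225 705.38945345]
```

At 478 mm, where the stop was predicted, the force jumps to 30 N, so the tray is home. I'll back off, rise and check.

jog_arm([
  [[0,-6,0],[0,0,0],0],
  [[0,-15,0],[0,0,0],0],
  [[0,-25,0],[0,0,0],0],
  [[0,-35,0],[0,0,0],0],
  [[0,-20,-20],[0,0,0],0],
  [[0,0,-40],[0,0,0],0],
  [[0,0,-50],[0,0,0],0],
  [[0,0,-50],[0,0,0],0],
  [[30,0,-40],[0,0,0],0],
  [[50,0,0],[0,0,0],0],
  [[50,0,0],[0,0,0],0],
  [[50,0,0],[0,0,0],0],
  [[50,0,0],[0,0,0],0],
  [[40,0,0],[0,0,0],0],
  [[0,0,0],[0,0,0],0],
  [[0,0,0],[0,0,0],0],
  [[0,0,0],[0,0,0],0],
])

```text
time_s: 38.52
eef_pos: [382.3, -24.9, 249.8]
tcp_rot: [[0.001, 1.0, -0.0], [1.0, -0.001, -0.0], [-0.0, -0.0, -1.0]]
contact_force: [-0.2, -0.7, 0.6]
width: 0.3
finger_force: 0.0
```

Run:
```python
from h import *
p=tray();X=cloud(p);save(p,'t8.png')
k=(X[...,2]>120)&(X[...,2]<152)&(p['depth']>0)
n,l,s,c=cv2.connectedComponentsWithStats(k.astype(np.uint8))
for i in range(1,n):
    if 40<s[i,4]<200: q=X[l==i];print(np.round((q.max(0)+q.min(0))/2),np.round(q.max(0)))
k=(X[...,2]>78)&(X[...,2]<94)&(abs(X[...,1]+292)<25)&(abs(X[...,0]-490)<30);print('tab',np.median(X[k],0),X[k].min(0))
```

```text
rim x [489.25197985 490.03551208 690.59481418 692.43523516]
stop x [691.14049968 705.60936166]
[796. -15. 126.] [808.  -4. 132.]
[ 809. -235.  126.] [ 820. -224.  132.]
[ 600. -245.  136.] [ 611. -234.  150.]
[ 600. -335.  136.] [ 612. -323.  151.]
[513. 279. 129.] [525. 291. 137.]
tab [ 496.53936594 -291.11677565   88.73123261] [ 490.59373678 -311.6213098    81.7868993 ]
```

View pics/t8.png

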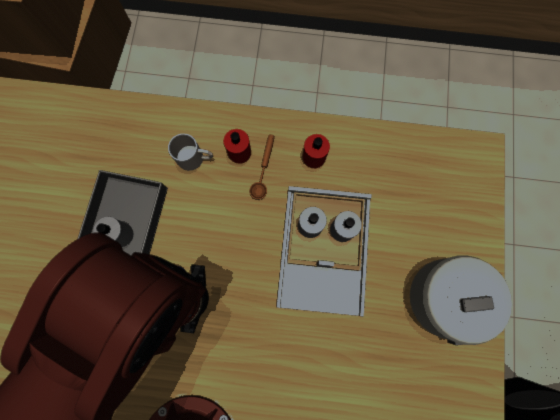

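The tray rim meets the stop at 691 mm. Two tins stand on the tray at px (313,221) and (347,226), the heavy one is in the crate at (105,231), and the bystanders haven't moved.

```bash
python3 -c "
from rig import env
print(env.job_done())"
```

```text
the job is handed in; nothing more can be done
None
```

I handed the job in at 38.5 s: one heavy canister (about 6 N) is in the crate, the two empty ones (about 1.8 N each) are on the tray, and the tray is fully home against its stop; the hand-in call returned no verdict.

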